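# Shut and latch the pen caddy

## Robot

A 6-joint arm with a two-finger parallel gripper is mounted at the origin on the work surface. World frame = base frame: x ahead of the robot, y to its left, z up, the work surface at z = 0. Lengths are in m, angles in rad, forces in N, time in s.
With the tool pointing down it reaches from about 0.25 to 0.775 m from the base axis. Payload 4 kg.
Tool frame: the origin (TCP) lies midway between the tips of the shut fingers; the grasp point (between the pads) lies 19 mm behind it; z points along the fingers, x is the direction in which the jaws open and shut, and the axes are right-handed (so a half turn about z gives the same grasp; the last joint's range is limited). The gripper opens to 94 mm and grips with 3 to 60 N. Pads are 16 mm wide; open, the fingers measure 119 mm over their backs; the gripper's body (75 mm by 177 mm) begins 78 mm behind the grasp point.
Start: joints at [-1.23, 0.087, 1.371, -0, 1.684, -0.103], TCP at [0.236, -0.497, 0.206] pointing down, gripper open.
Joint ranges: [-3.1, 3.1], [-0.76, 2.03], [0.27, 2.55], [-1.08, 4.22], [0.17, 2.65], [-2.57, 2.57]. Speed limits (rad/s): [2.79, 2.79, 3.14, 3.14, 3.14, 3.14].

## Interface

Orientations are given as [roll, pitch, yaw] about the fixed x, y, z axes, in that order (R = Rz(yaw) Ry(pitch) Rx(roll)).
In Python, from bench import robot gives the robot as it stands.
- The arm moves only by the shell command python3 -m handwheel 'ROWS'. ROWS is a JSON object of lists of equal length, an entry for each row: "delta_pos": the shift along the tool's x, y, z in mm, a list of three; "rotation": the turn, a rotation vector about the tool's x, y, z in rad, a list of three; "claw": the closure, from -1 (fully open) to 1 (shut). In form: {"delta_pos": [[tx, ty, tz], ...], "rotation": [[wx, wy, wz], ...], "claw": [claw, ...]}. A call has exactly 8 rows; each row shifts and turns the commanded pose from where the row before left it, along the tool's axes as they then stand; what a row does not reach is not made up. A row lasts 1/8 s, in which the tool goes at most 62.5 mm and 10.7 degrees, less where a joint would pass 70% of its speed; a pose out of reach is approached as far as the arm can. A call with a gripper value outside its range is refused whole. The fingers move at their own pace and stop on an object; the grip force is fixed at half the most. Time passes only in rows, so rows that do not move let the fingers close, or fill a call up. It gives the time, the measured TCP pose, the force and the opening at its end, in the units of the state.
- robot.get_obs(): the state, without advancing time (a new reading comes with each control period).
- robot.snapshot(name): name is "side" or "top" or "wrist"; returns a dict with "color" (420x560x3 uint8, red, green, blue), "intrinsics" (3x3 intrinsics, pixels), "eye" and "rotation" of the camera in the world. Camera axes: x right, y down, z forward; pixel columns grow to the right and rows downward; lengths in m; the calibration is good to about 2 mm. A picture is of the moment at which its call begins. There is no depth.
- robot.close_job(): hands the job in, once; it reports no verdict.
The state is a dict: "time": time; "joint_positions": joint angles; "qvel": joint speeds; "joint_torque": joint torques, N m; "tool_pos": TCP position; "ee_rot": TCP orientation; "wrist_force": force on the tool from outside, world axes, zero at the start; "wrist_torque": the same for the moment, N m; "width": finger opening in m.
Only numpy, scipy, OpenCV 4.12 (cv2) and the standard library are available. Lean on these libraries where they do the work, as an engineer would, in place of code of your own. Each camera call takes 0.05 s, during which the arm holds its last target.

## Task

Press the tilted top of the pen caddy down until it is fully shut, then push the caddy's lever latch over past its middle so that it snaps down onto the shut top. Only push with the fingers: do not pick up or shove the caddy, do not tip its top further open, and leave the markers, tape, canister and mug where they are.

Things in the scene. Friction and masses are not known exactly. Their poses are not given: they have to be found in the camera images.
- caddy: The pen caddy: a loose grey plastic open box, 130 (x) by 190 (y) by 85 mm high, walls 4 mm, about 1.2 kg, weighted base. Origin at the centre of its underside on the bar; z up. Its -x face is the front and roughly faces the robot: the steel lever latch stands there, at the middle (y = 0). The top is hinged along the rear (+x) rim.
- lid (a joint): Tilt of the caddy's top, a flat grey panel 128 mm from hinge to free edge, 190 mm wide (y), 6 mm thick. 0 = shut, flat on the box, upper face 91 mm above the bar; grows as the free front edge rises (stop at 1.3 rad); starts between 0.45 and 0.95. Stiff hinge: it stays where it is left; pressing it shut takes about 1 to 3 N.
- lid_hinge (a point): Point on the hinge line of the top, at the middle of the rear rim: caddy frame (65, 0, 91) mm. The hinge axis is 6 mm lower and runs along the caddy's y.
- lid_edge (a point): Middle of the free front edge of the top, on its upper face; moves with the top. Shut: caddy frame (-63, 0, 91) mm.
- latch (a joint): Lever latch; axis along the caddy's y at (-80, 0, 98) mm of its frame. 0 = open, leaning out over the front (-x), 0.45 rad off vertical; 0.45 upright; 1.55 = locked, leaning rearward, 1.1 rad past vertical, rubber pad over the shut top. A spring holds it at either end (about 1 to 2 N at the crossbar to move it); past upright (its dead centre) it snaps over by itself. Thrown early, it blocks the top.
- latch_bar (a point): Centre of the lever's steel crossbar: round, 12 mm thick, 52 mm long along the caddy's y, 65 mm from the lever's axis; moves with it. Arm below: flat bar 14 mm wide (y), 8 mm thick. Caddy frame, mm: open (-108, 0, 157), upright (-80, 0, 163), locked (-22, 0, 127). The lever's bracket is 34 mm wide, x from -91 to -65, its top 106 mm above the bar.
- marker_a: Bystander: a black marker, 130 mm long and 18 mm thick, lying on the bar beside the caddy's +y side. Origin under its middle, x along it.
- marker_b: Bystander: a black marker like the other, lying on the bar before the caddy's front at its -y corner. Origin under its middle, x along it.
- tape: Bystander: a roll of clear tape on a steel spring arm over a grey base, 140 by 60 mm, 115 mm high, loose. Origin at the centre of its underside.
- canister: Bystander: a stainless canister with a ribbed twist cap, 88 mm across, 139 mm high, loose. Origin at the centre of its underside.
- mug: Bystander: a white mug, 82 mm across, 95 mm high, loose. Origin at the centre of its underside.

How it is judged:
On the way, in this order (a step that is already met when the one before it is completed fails the run):
1. the top is pressed shut (within 0.03 rad) while the lever is still open (value of joint lid below 0.03 rad and value of joint latch below 0.3 rad), for 0.1 s.
2. the lever has snapped over (1.42 rad or more) with the top shut (value of joint latch above 1.42 rad and value of joint lid below 0.03 rad), for 0.2 s.
At the end, for the whole second after the job is handed in: The top is shut (within 0.03 rad), the lever is snapped over and locked (1.42 rad or more of 1.55), the caddy is upright, at rest and within 40 mm of where it was, and the markers, tape, canister and mug are within 30 mm of where they were (all of step 2 and linear speed of caddy below 0.02 m/s and distance of caddy from where it was at the start of the episode below 0.04 m and angle between caddy's own z axis and vertical below 0.05 rad and distance of each of marker_a, marker_b, tape, canister, mug from where it was at the start of the episode below 0.03 m); the robot touches nothing.
It fails at once if the caddy is lifted, tipped or shoved (more than 12 mm up, 0.15 rad or 40 mm) (height (world z) of caddy above 0.012 m or angle between caddy's own z axis and vertical above 0.15 rad or distance of caddy from where it was at the start of the episode above 0.04 m).
It fails at once if the top is lifted further open (past 1.15 rad) (value of joint lid above 1.15 rad).
It fails at once if a marker, the tape, the canister or the mug is picked up or pushed away (15 mm up or 30 mm) (distance of any of marker_a, marker_b, tape, canister, mug from where it was at the start of the episode above 0.03 m or height (world z) of any of marker_a, marker_b, tape, canister, mug above 0.015 m).
It also fails if it takes over 43 s, if anything falls off the work surface, if the arm or the gripper's body presses on something with over 40 N, if the wrist force passes 120 N, or if a joint passes its speed limit or range.

## Working session

There is one attempt and no reset: what is moved stays moved. The work goes in short steps, Python scripts to look and compute and a shell command to move; the robot and the scene stay as the last step left them, time stands still between calls to the robot, and variables do not carry over. Pictures are saved under pics/ and viewed, and the job is handed in when it is done.

```bash
mkdir -p pics
python3 - <<'E'
from bench import robot
import cv2
o=robot.get_obs(); print(o)
for n in ("side","top","wrist"):
    s=robot.snapshot(n); cv2.imwrite(f"pics/{n}0.png",s["color"][:,:,::-1]); print(n,s["intrinsics"],s["eye"],s["rotation"])
E
```

```text
{'time': 0.0, 'joint_positions': array([-1.23008344e+00,  8.79710367e-02,  1.37223451e+00, -2.66810040e-05,
        1.68358693e+00, -1.03108753e-01]), 'qvel': array([-7.15274918e-04, -5.38265370e-04, -3.64159051e-04,  9.31659873e-05,
        7.16049660e-04,  1.51653313e-04]), 'joint_torque': array([ 4.05172768e-04, -3.40185964e+01, -3.02426648e+01,  7.16643711e-02,
        3.30752274e-02, -1.84838182e-04]), 'tool_pos': array([ 0.23596809, -0.49621022,  0.20430543]), 'ee_rot': array([-3.14139261e+00,  2.19087286e-03, -1.12697744e+00]), 'wrist_force': array([ 0.10239313, -0.86242811,  0.00755642]), 'wrist_torque': array([0.03773236, 0.00865314, 0.04867199]), 'width': 0.09393604344106714}
side [[480.77358757   0.         273.87257651]
 [  0.         480.77358757 215.34118601]
 [  0.           0.           1.        ]] [0.20540105 1.24241674 1.27392151] [-2.30619263 -0.0099431  -2.85261204]
top [[404.66294587   0.         281.51353452]
 [  0.         404.66294587 212.94774883]
 [  0.           0.           1.        ]] [0.35913583 0.0316293  1.23593498] [-2.9712733  -0.00425117 -1.55019547]
wrist [[327.96729737   0.         280.22957939]
 [  0.         327.96729737 205.24157272]
 [  0.           0.           1.        ]] [ 0.29908079 -0.46713389  0.38394746] [ 2.89805904e+00  2.14246246e-03 -1.12770905e+00]
```

View pics/side0.png

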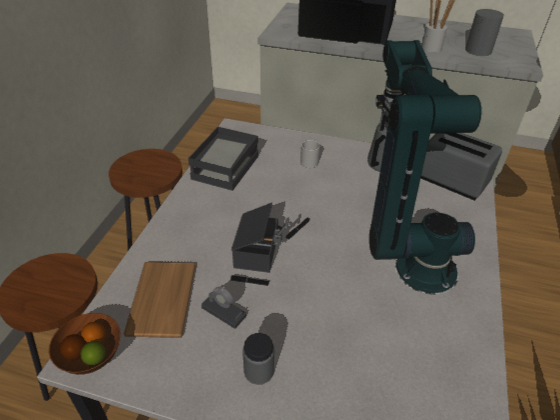

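View pics/top0.png

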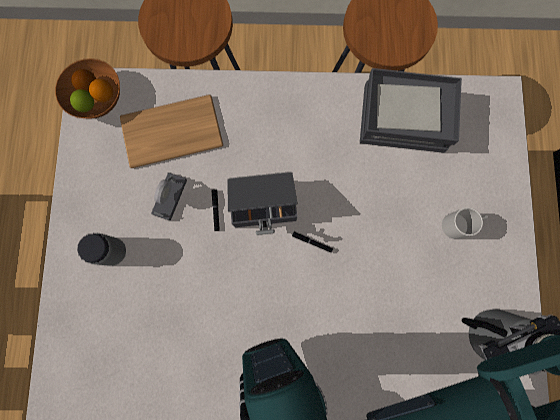

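Run:
```python
import cv2
a=cv2.imread('pics/top0.png');b=cv2.imread('pics/side0.png')
print(a.shape)
```

```text
(420, 560, 3)
```

Run:
```python
import cv2
a=cv2.imread('pics/top0.png');b=cv2.imread('pics/side0.png')
cv2.imwrite('pics/top0c.png',cv2.resize(a[160:260,200:340],None,fx=5.5,fy=5.5,interpolation=cv2.INTER_CUBIC))
cv2.imwrite('pics/side0c.png',cv2.resize(b[190:290,210:330],None,fx=6,fy=6,interpolation=cv2.INTER_CUBIC))
```

```text
(no output)
```

View pics/top0c.png

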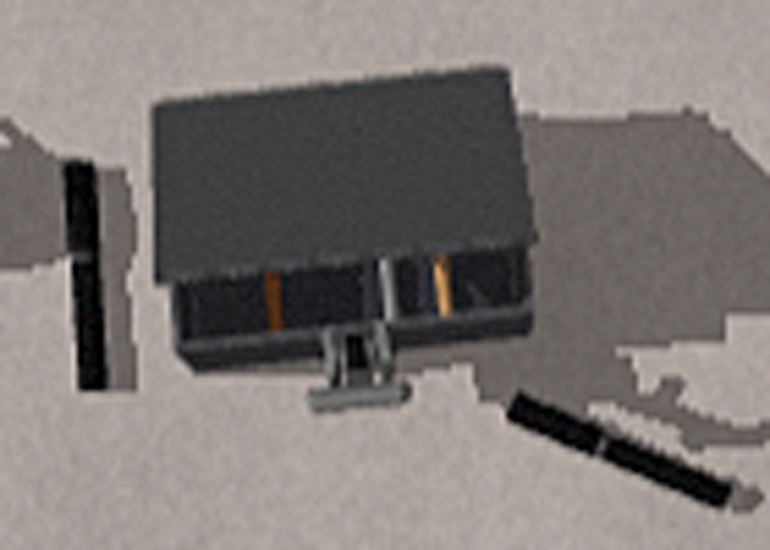

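View pics/side0c.png

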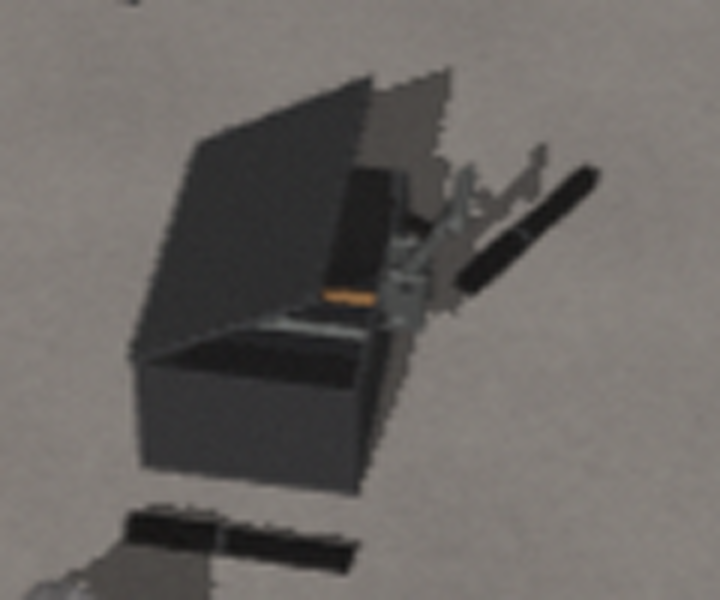

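```bash
cat > h.py <<'E'
import numpy as np
from scipy.spatial.transform import Rotation as R
from scipy.optimize import least_squares
CAM={'side':([480.77358757,273.87257651,215.34118601],[0.20540105,1.24241674,1.27392151],[-2.30619263,-0.0099431,-2.85261204]),
'top':([404.66294587,281.51353452,212.94774883],[0.35913583,0.0316293,1.23593498],[-2.9712733,-0.00425117,-1.55019547])}
def proj(c,p):
    (f,cx,cy),e,r=CAM[c]; q=R.from_euler('xyz',r).as_matrix().T@(np.asarray(p)-e)
    return np.array([f*q[0]/q[2]+cx,f*q[1]/q[2]+cy])
def ray(c,uv,z):
    (f,cx,cy),e,r=CAM[c]; d=R.from_euler('xyz',r).as_matrix()@np.array([(uv[0]-cx)/f,(uv[1]-cy)/f,1]); e=np.array(e)
    return e+d*(z-e[2])/d[2]
def lidpt(d,y,th,t=6):  # d from hinge toward front, on upper face
    return np.array([65-d*np.cos(th)+t*np.sin(th),y,85+d*np.sin(th)+t*np.cos(th)])/1e3
def w(p,x,y,a):
    c,s=np.cos(a),np.sin(a); return np.array([x+c*p[0]-s*p[1],y+s*p[0]+c*p[1],p[2]])
E
python3 - <<'E'
from h import *
T=lambda u,v:(u/5.5+200-.4,v/5.5+160-.4)
S=lambda u,v:(u/6+210-.4,v/6+190-.4)
B=lambda x,y,z:(lambda th:np.array([x,y,z])/1e3)
L=lambda d,y:(lambda th:lidpt(d,y,th))
K=[('top',T(153,102),L(0,95)),('top',T(510,68),L(0,-95)),('top',T(155,282),L(128,95)),('top',T(533,240),L(128,-95)),
('top',T(312,402),B(-108,26,157)),('top',T(408,392),B(-108,-26,157)),('top',T(532,318),B(-65,-95,85)),('top',T(180,345),B(-65,95,85)),
('side',S(135,358),L(0,95)),('side',S(200,140),L(0,-95)),('side',S(372,77),L(128,-95)),('side',S(325,295),L(128,95)),
('side',S(143,466),B(65,95,0)),('side',S(358,492),B(-65,95,0)),('side',S(357,388),B(-65,95,85))]
f=lambda v:np.concatenate([proj(c,w(P(v[3]),*v[:3]))-uv for c,uv,P in K])
r=least_squares(f,[.45,.05,0,.7],loss='soft_l1');print(r.x);print(r.fun.reshape(-1,2).round(1))
x=r.x
for n,p in dict(edge=lidpt(128,0,x[3]),bar=np.array([-.108,0,.157]),up=np.array([-.08,0,.163]),lock=np.array([-.022,0,.127]),shutedge=np.array([-.063,0,.091]),hinge=np.array([.065,0,.091])).items(): print(n,w(p,*x[:3]).round(4))
for n,uv in dict(tape=(168,197),mA1=(214,190),mA2=(219,230),mB1=(294,234),mB2=(335,249),canister=(100,250),mug=(465,225)).items(): print(n,ray('top',uv,0.01).round(3))
E
```

```text
[0.60042484 0.08823347 0.12529385 0.5482825 ]
[[-0.1 -0.1]
 [-0.3 -0.5]
 [-0.4 -0.1]
 [ 0.7  0.3]
 [-1.2 -0.2]
 [ 0.6 -0.4]
 [ 0.7 -1. ]
 [-1.   0.9]
 [-0.6 -0.3]
 [ 0.3 -0.6]
 [ 0.9 -0.4]
 [-0.8  0.3]
 [ 0.2 -0.4]
 [ 0.7  0. ]
 [ 1.   0.7]]
edge [0.5596 0.0831 0.1568]
bar [0.4933 0.0747 0.157 ]
up [0.5211 0.0782 0.163 ]
lock [0.5786 0.0855 0.127 ]
shutedge [0.5379 0.0804 0.091 ]
hinge [0.6649 0.0964 0.091 ]
tape [0.613 0.383 0.01 ]
mA1 [0.638 0.242 0.01 ]
mA2 [0.513 0.22  0.01 ]
mB1 [ 0.506 -0.009  0.01 ]
mB2 [ 0.463 -0.134  0.01 ]
canister [0.445 0.577 0.01 ]
mug [ 0.545 -0.532  0.01 ]
```

```bash
python3 -m handwheel '{"delta_pos":[[0,0,-25],[0,0,-25],[-44.5,-33.7,0],[-44.5,-33.7,0],[-44.5,-33.7,0],[-44.5,-33.7,0],[-44.5,-33.7,0],[-44.5,-33.7,0]],"rotation":[[0,0,0.16],[0,0,0.159],[0,0,0],[0,0,0],[0,0,0],[0,0,0],[0,0,0],[0,0,0]],"claw":[1,1,1,1,1,1,1,1]}'
```

```text
time: 1.15
tool_pos: [0.404, -0.2049, 0.2552]
ee_rot: [-3.142, -0.0, -1.446]
wrist_force: [1.3, -0.9, -0.3]
width: 0.0176
```

```bash
python3 -m handwheel '{"delta_pos":[[-44.4,-33.6,0],[-44.4,-33.6,0],[-44.4,-33.6,0],[-44.4,-33.6,0],[-44.4,-33.6,0],[-44.4,-33.6,0],[0,0,35],[0,0,30]],"rotation":[[0,0,0],[0,0,0],[0,0,0],[0,0,0],[0,0,0],[0,0,0],[0,0,0],[0,0,0]],"claw":[1,1,1,1,1,1,1,1]}'
python3 - <<'E'
from bench import robot
import cv2
s=robot.snapshot("side")["color"][:,:,::-1]; cv2.imwrite("pics/s1.png",cv2.resize(s[130:300,190:380],None,fx=3.5,fy=3.5,interpolation=2))
E
```

```text
time: 2.15
tool_pos: [0.5704, 0.0838, 0.1887]
ee_rot: [3.14, -0.0, -1.444]
wrist_force: [1.1, -0.8, 0.1]
width: 0.0003
```

View pics/s1.png

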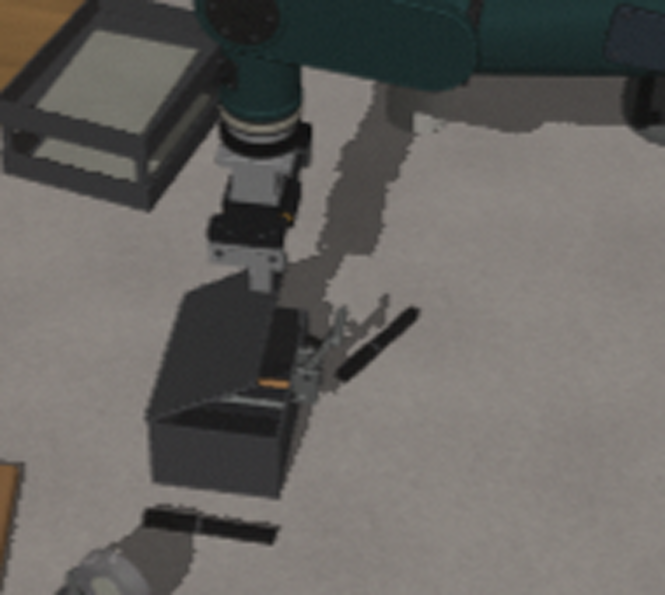

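The shut fingers stand over the lid's front part at crop (262,285), with the lever still open at about (340,330). I'll press down now.

```bash
python3 -m handwheel '{"delta_pos":[[0,0,15],[0,0,15],[0,0,12],[0,0,12],[0,0,12],[0,0,12],[0,0,8],[0,0,4]],"rotation":[[0,0,0],[0,0,0],[0,0,0],[0,0,0],[0,0,0],[0,0,0],[0,0,0],[0,0,0]],"claw":[1,1,1,1,1,1,1,1]}'
```

```text
time: 3.2
tool_pos: [0.5701, 0.0828, 0.0997]
ee_rot: [3.141, -0.0, -1.446]
wrist_force: [0.6, 0.2, 1.7]
width: 0.0003
```

```bash
python3 -m handwheel '{"delta_pos":[[0,0,2],[0,0,2],[0,0,2],[0,0,2],[0,0,1],[0,0,0],[0,0,0],[0,0,0]],"rotation":[[0,0,0],[0,0,0],[0,0,0],[0,0,0],[0,0,0],[0,0,0],[0,0,0],[0,0,0]],"claw":[1,1,1,1,1,1,1,1]}'
```

```text
time: 4.2
tool_pos: [0.5705, 0.0828, 0.0914]
ee_rot: [-3.142, -0.0, -1.446]
wrist_force: [0.6, -0.1, 0.3]
width: 0.0008
```

```bash
python3 -m handwheel '{"delta_pos":[[0,0,0.5],[0,0,0.5],[0,0,0.5],[0,0,0.5],[0,0,0],[0,0,0],[0,0,0],[0,0,0]],"rotation":[[0,0,0],[0,0,0],[0,0,0],[0,0,0],[0,0,0],[0,0,0],[0,0,0],[0,0,0]],"claw":[1,1,1,1,1,1,1,1]}'
python3 - <<'E'
from bench import robot
import cv2
s=robot.snapshot("side")["color"][:,:,::-1]; cv2.imwrite("pics/s2.png",cv2.resize(s[130:300,190:380],None,fx=3.5,fy=3.5,interpolation=2))
print(robot.get_obs()["wrist_force"])
E
```

```text
time: 5.2
tool_pos: [0.5706, 0.0828, 0.0912]
ee_rot: [-3.14, -0.0, -1.446]
wrist_force: [-3.5, -0.4, 7.1]
width: -0.0001
[-2.99895731 -0.11360383  7.87337775]
```

View pics/s2.png

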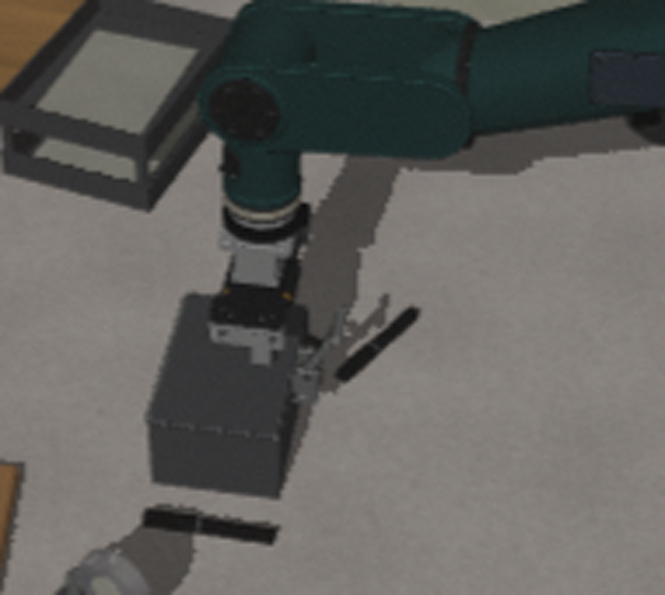

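Lid flat: crop shows its edge level along (150,418)–(280,432), with about 7.5 N at z = 0.0912. Lever still open. I'll go up, across and down in front of the bar.

```bash
python3 -m handwheel '{"delta_pos":[[0,0,-40],[0,0,-60],[0,0,-62],[-2,57,0],[0,58,0],[0,0,40],[0,0,40],[0,0,25]],"rotation":[[0,0,0],[0,0,0],[0,0,0],[0,0,0],[0,0,0],[0,0,0],[0,0,0],[0,0,0]],"claw":[1,1,1,1,1,1,1,1]}'
python3 - <<'E'
from bench import robot
import cv2
s=robot.snapshot("side")["color"][:,:,::-1]; cv2.imwrite("pics/s3.png",cv2.resize(s[130:300,190:380],None,fx=3.5,fy=3.5,interpolation=2))
print(robot.get_obs()["tool_pos"])
E
```

```text
time: 6.25
tool_pos: [0.4549, 0.0704, 0.1442]
ee_rot: [3.14, 0.0, -1.446]
wrist_force: [0.9, 0.1, 0.1]
width: 0.0005
[0.45306185 0.07032801 0.14085093]
```

View pics/s3.png

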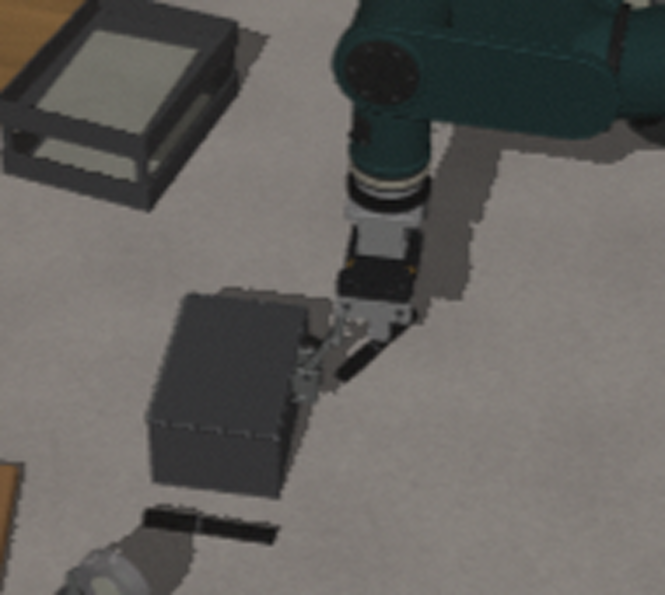

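The fingertip is at about crop (378,340), in front of the bar at (345,330), and the lid is still flat. Now I'll push the lever rearward.

```bash
python3 -m handwheel '{"delta_pos":[[0,-12,-4],[0,-8,0],[0,-8,0],[0,-8,0],[0,-7,0],[0,-7,0],[0,-7,0],[0,-7,0]],"rotation":[[0,0,0],[0,0,0],[0,0,0],[0,0,0],[0,0,0],[0,0,0],[0,0,0],[0,0,0]],"claw":[1,1,1,1,1,1,1,1]}'
python3 - <<'E'
from bench import robot
import cv2
s=robot.snapshot("side")["color"][:,:,::-1]; cv2.imwrite("pics/s4.png",cv2.resize(s[130:300,190:380],None,fx=3.5,fy=3.5,interpolation=2))
o=robot.get_obs();print(o["tool_pos"],o["wrist_force"])
E
```

```text
time: 7.3
tool_pos: [0.5201, 0.0785, 0.1504]
ee_rot: [-3.141, -0.0, -1.446]
wrist_force: [-1.1, -0.7, 0.1]
width: 0.0006
[0.5207968  0.07850913 0.15036157] [ 0.03891855 -0.00516624  0.34173606]
```

View pics/s4.png

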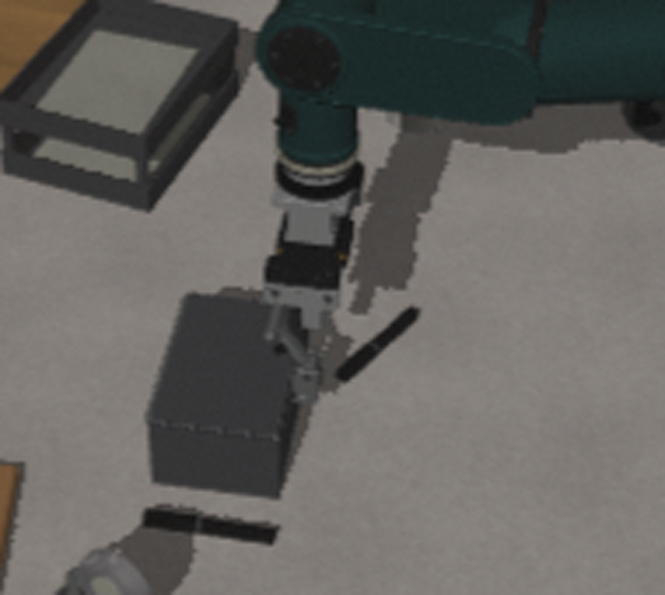

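The lever now leans rearward, bar at about crop (275,325), so it has snapped over. I'll back off, rise and check.

```bash
python3 -m handwheel '{"delta_pos":[[0,25,0],[0,40,-10],[0,40,-30],[0,40,-40],[0,30,-20],[0,0,0],[0,0,0],[0,0,0]],"rotation":[[0,0,0],[0,0,0],[0,0,0],[0,0,0],[0,0,0],[0,0,0],[0,0,0],[0,0,0]],"claw":[1,1,1,1,1,1,1,1]}'
python3 - <<'E'
from bench import robot
import cv2
from h import *
a=robot.snapshot("side")["color"][:,:,::-1].copy();b=robot.snapshot("top")["color"][:,:,::-1].copy()
X=[0.60042484,0.08823347,0.12529385]
A=cv2.resize(a[180:290,200:320],None,fx=5,fy=5,interpolation=2);B=cv2.resize(b[160:260,200:340],None,fx=5,fy=5,interpolation=2)
for t,l in ((1.55,(0,255,0)),(1.42,(0,0,255))):
  for y in (-.026,.026):
    p=w(np.array([-.08+.065*np.sin(t-.45),y,.098+.065*np.cos(t-.45)]),*X)
    u=proj('side',p);v=proj('top',p);print(t,u,v)
    cv2.circle(A,tuple(np.int32((u-[200,180]+.4)*5)),3,l,1);cv2.circle(B,tuple(np.int32((v-[200,160]+.4)*5)),3,l,1)
cv2.imwrite("pics/s5.png",A);cv2.imwrite("pics/t5.png",B);cv2.imwrite("pics/tf.png",b)
o=robot.get_obs();print(o["tool_pos"],o["wrist_force"])
E
```

```text
time: 8.35
tool_pos: [0.3461, 0.0567, 0.2489]
ee_rot: [3.138, 0.0, -1.446]
wrist_force: [-0.9, -0.7, 0.0]
width: 0.0007
1.55 [263.87817971 220.29627534] [271.42693084 201.46080238]
1.55 [261.18019496 230.41500682] [252.88072529 203.35542021]
1.42 [265.08132554 218.91829213] [271.52967273 202.46005936]
1.42 [262.40240395 229.03809692] [252.85320862 204.36900868]
[0.34607354 0.0566654  0.24908412] [0.39697897 0.04758465 0.52748861]
```

View pics/s5.png

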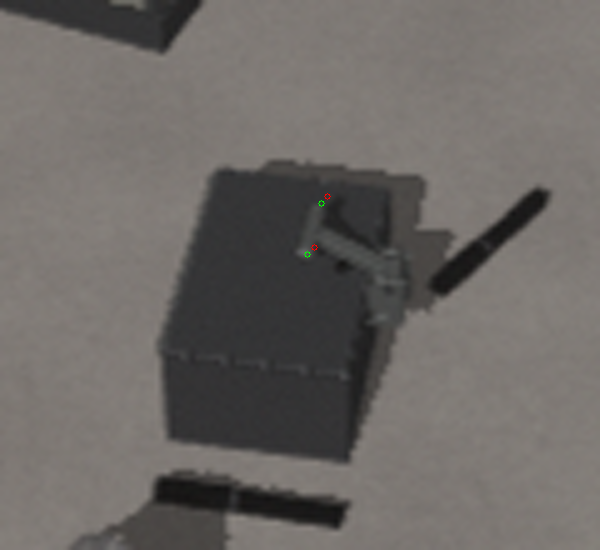

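View pics/t5.png

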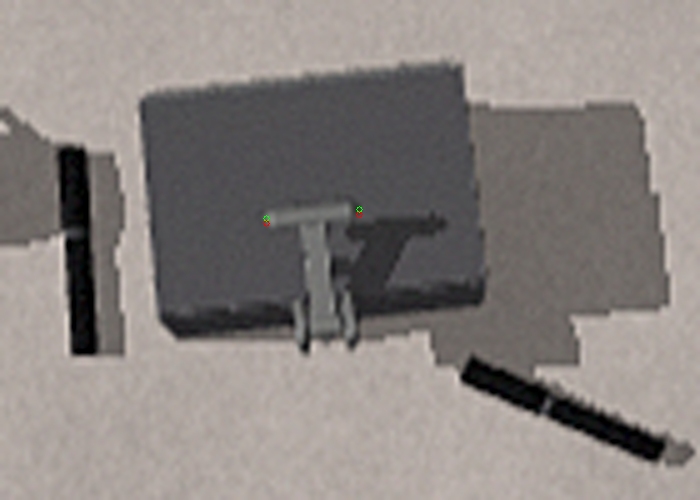

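View pics/tf.png

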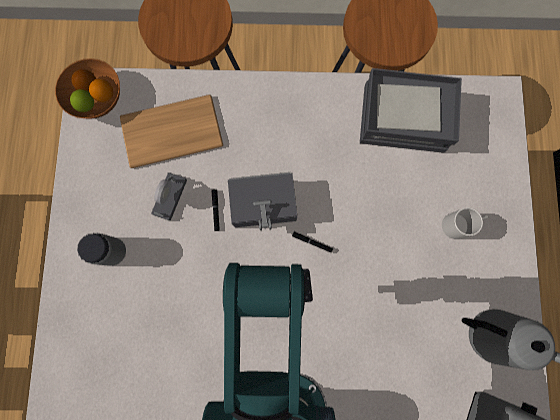

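The bar lies on the green predicted-locked marks in both views: (307,254)/(321,203) side, (266,218)/(359,210) top. The lid is flat and the bystanders haven't moved. Handing in.

```bash
python3 -c "
from bench import robot
print(robot.close_job())"
```

```text
the job is handed in; nothing more can be done
None
```

I pressed the top shut with closed fingers; it bottomed out at about z = 91 mm with about 7.5 N. Then I pushed the lever's crossbar from the front past upright, and it snapped over by itself. I backed the arm off and handed in at about 8.5 s.

- **Lid and lever:** In the last side and top pictures the top is flat, and the crossbar lies on the position predicted for the locked lever (1.55 rad).
- **Caddy and bystanders:** By eye they are where they started; I did not measure this.
- **Arm:** It stands clear of everything, with near-zero wrist force.

No check failed or disagreed. Handing in gave no verdict.

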